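# Thread two tooling kits onto their posts

## Task

Make up the two tooling kits on their posts. Thread onto the post with the round foot the wide collar first, then the disc cutter (hub up), then the hexagon nut on top; thread onto the post with the square foot the thin ring first, then the tall sleeve on it, each part lying flat on what is under it. Leave the standing tool holder upright where it is.

Things in the scene. Friction and masses are not known exactly. Their poses are not given: they have to be found in the camera images.
- round_post: kit post: grey ROUND foot plate, 96 mm diameter, 10 mm thick, with a smooth upright steel pin 20 mm in diameter in its centre; the pin is plain up to 62 mm above the table, then a cone down to 8 mm diameter at its top, 76 mm above the table. Fixed to the table. Origin: centre of the foot's underside, at table height; z up.
- square_post: kit post: grey SQUARE foot plate, 90 x 90 mm, 10 mm thick, sides along x and y, with a smooth upright steel pin 20 mm in diameter in its centre; the pin is plain up to 62 mm above the table, then a cone down to 8 mm diameter at its top, 76 mm above the table. Fixed to the table. Origin: centre of the foot's underside, at table height; z up.
- collar: wide collar: loose dark steel ring, 66 mm outer diameter, 20 mm high. Plain bore of 30 mm right through. Origin: centre of its underside; z up along its axis. About 0.4 kg.
- cutter: disc cutter: loose bright steel disc, 92 mm diameter over its 18 teeth, 8 mm thick, lying flat with a round hub on its upper side, 46 mm outer diameter, from 8 to 24 mm above its underside; grip it by the hub. Plain bore of 30 mm right through. Origin: centre of its underside; z up along its axis. About 0.4 kg.
- nut: hexagon nut: loose dark steel, 48 mm across flats (55 mm over corners), 16 mm high; its hole is hexagonal, 30 mm across flats, right through. Origin: centre of its underside; z up; x is square to one pair of flats. About 0.16 kg.
- thin_ring: thin ring: loose bright steel ring, 56 mm outer diameter, 12 mm high. Plain bore of 30 mm right through. Origin: centre of its underside; z up along its axis. About 0.16 kg.
- sleeve: tall sleeve: loose bright steel tube standing upright, 42 mm outer diameter, 40 mm high. Plain bore of 30 mm right through. Origin: centre of its underside; z up along its axis. About 0.2 kg.
- holder: dark steel tool holder standing loose on its small end, 85 mm tall, 62 mm diameter at its grooved flange (30 to 50 mm up), solid; not to be moved. Origin: centre of its underside; z up.
Mind the look-alikes: they are no part of the job. What is shaped like the cutter but pink or red is not meant.

How it is judged:
By the outcome, as a careful person would: the job done as asked, in the order asked, and still so for the second after the job is handed in, with the robot touching nothing.
It also fails if it takes over 131 s, if anything falls off the work surface, if the arm or the gripper's body presses on something with over 40 N, if the wrist force passes 120 N, or if a joint passes its speed limit or range.

## Robot

A 6-joint arm with a two-finger parallel gripper is mounted at the origin on the work surface. World frame = base frame: x ahead of the robot, y to its left, z up, the work surface at z = 0. Lengths are in m, angles in rad, forces in N, time in s.
With the tool pointing down it reaches from about 0.375 to 0.9 m from the base axis. Payload 3.1 kg.
Tool frame: the origin (TCP) lies midway between the tips of the shut fingers; the grasp point (between the pads) lies 19 mm behind it (manip.grasp_offset is the distance from the TCP to the grasp point, in m); z points along the fingers, y is the line along which they close (so a half turn about z gives the same grasp; the last joint's range is limited). The gripper opens to 85 mm and grips with 20 to 120 N. Pads are 22 mm wide; open, the fingers measure 114 mm over their backs; the gripper's body (76 mm by 85 mm) begins 54 mm behind the grasp point. The pads swing forward as they close: fully open they stand 13 mm farther back than shut.
Start: joints at [-1.427, 0.527, 1.433, -0, 1.181, -0.178], TCP at [0.198, -0.593, 0.231] pointing down, gripper open.
Joint ranges: [-3.08, 3.08], [-0.75, 2.2], [0.22, 2.44], [-1.43, 4.57], [0, 2.65], [-2.85, 2.85]. Speed limits (rad/s): [2.79, 2.79, 3.14, 3.14, 3.14, 3.14].

## Interface

Orientations are given as a unit quaternion [x, y, z, w].
In Python, from station import sensors, cams, order, manip gives the robot as it stands.
- The arm moves only by the tool move_arm, never from a script. Its argument "targets" is a list of rows, each an object of numbers: "dx", "dy", "dz": the shift along the world's x, y, z normalised to -1 to 1, where 1 is 25 mm; "rx", "ry", "rz": the turn, a rotation vector about the world's x, y, z normalised to -1 to 1, where 1 is 30 degrees. A call has exactly 10 rows; each row shifts and turns the commanded pose from where the row before left it; what a row does not reach is not made up. A row lasts 1/8 s, in which the tool goes at most 62.5 mm and 10.7 degrees, less where a joint would pass 70% of its speed; a pose out of reach is approached as far as the arm can. A call with a number of a shift or a turn outside -1 to 1 is refused whole. A call with a gripper value outside its range is refused whole. "claw" is the opening in per cent of the stroke, from 0 (shut) to 100 (fully open), set as the call begins (left out, the last holds). The fingers move at their own pace and stop on an object; "newtons" is the grip in N (left out, the last holds). Time passes only in rows, so rows that do not move let the fingers close, or fill a call up. It gives the time, the measured TCP pose, the force, the opening and the grip force at its end, in the units of the state.
- sensors.sense(): the state, without advancing time (a new reading comes with each control period).
- cams.snapshot(name): name is "scene" or "top" or "wrist"; returns the picture (384x512x3 uint8, red, green, blue); there is no depth.
- cams.camera_model(name): a dict with "fx", "fy", "cx", "cy" (pixels), "extrinsics" (4x4, takes a point from world to camera coordinates). Camera axes: x right, y down, z forward; pixel columns grow to the right and rows downward; lengths in m; the calibration is good to about 2 mm. A picture is of the moment at which its call begins: read the wrist's pose just before it. camera_model takes no time and is no camera call; for the wrist camera it gives the pose at the moment of the call.
- order.sign_off(): hands the job in; it is judged then, once.
The state is a dict: "t": time; "q": joint angles; "qd": joint speeds; "tau": joint torques, N m; "tcp_pos": TCP position; "tool_rot": TCP orientation; "force": force on the tool from outside, world axes, zero at the start; "ft_torque": the same for the moment, N m; "finger_gap": opening from 0.0 (shut) to 1.0 (fully open); "gripper_force": force on a finger pad.
Only numpy, scipy, OpenCV 4.12 (cv2) and the standard library are available. Lean on these libraries where they do the work, as an engineer would, in place of code of your own. Each camera call takes 0.05 s, during which the arm holds its last target. There are 200 camera calls.

## Working session

There is one attempt and no reset: what is moved stays moved. The work goes in short steps, Python scripts to look and compute and a tool call to move; the robot and the scene stay as the last step left them, time stands still between calls to the robot, and variables do not carry over. Pictures are saved under pics/ and viewed, at most 14 in all, crops included, and the job is handed in when it is done.

Besides the shell and the picture viewer there is one more tool, called after ">>>" as name([rows], argument=value, ...), one row to a line, values as JSON. move_arm: Moves the arm, as the interface text tells. Scaled input: -1 to 1 covers 25 mm each way for a shift and 30 degrees each way for a turn. Its arguments: {"type":"object","properties":{"targets":{"type":"array"},"claw":{"type":"number"},"newtons":{"type":"number"}},"required":["targets"]}

```bash
mkdir -p pics; ls; python3 - <<'E'
from station import sensors,cams,order,manip
import cv2,numpy as np
s=sensors.sense();print(s['t'],s['tcp_pos'],s['tool_rot'],s['finger_gap'],manip.grasp_offset)
for n in('scene','top'):
    im=cams.snapshot(n);cv2.imwrite(f'pics/{n}0_raw.png',im[:,:,::-1])
    cv2.imwrite(f'pics/{n}0.png',cv2.resize(im[:,:,::-1],(800,600),interpolation=cv2.INTER_CUBIC))
    m=cams.camera_model(n);print(n,m['fx'],m['cx'],m['cy'],np.round(m['extrinsics'],3).tolist())
E
```

```text
pics
0.0 [ 0.19759035 -0.59217736  0.23030119] [ 9.87088907e-01  1.60169409e-01  2.52000510e-05 -1.11743128e-03] 0.997756947204355 0.0187
scene 388.9798916572501 258.4564548089738 189.5615864041963 [[-0.005, 1.0, -0.019, -0.046], [0.698, -0.01, -0.716, -0.315], [-0.716, -0.017, -0.698, 1.352], [0.0, 0.0, 0.0, 1.0]]
top 476.03874419318805 260.69416285155415 191.80223554261343 [[-0.008, -1.0, -0.002, 0.039], [-0.981, 0.008, -0.195, 0.484], [0.195, 0.0, -0.981, 1.205], [0.0, 0.0, 0.0, 1.0]]
```

View pics/scene0.png

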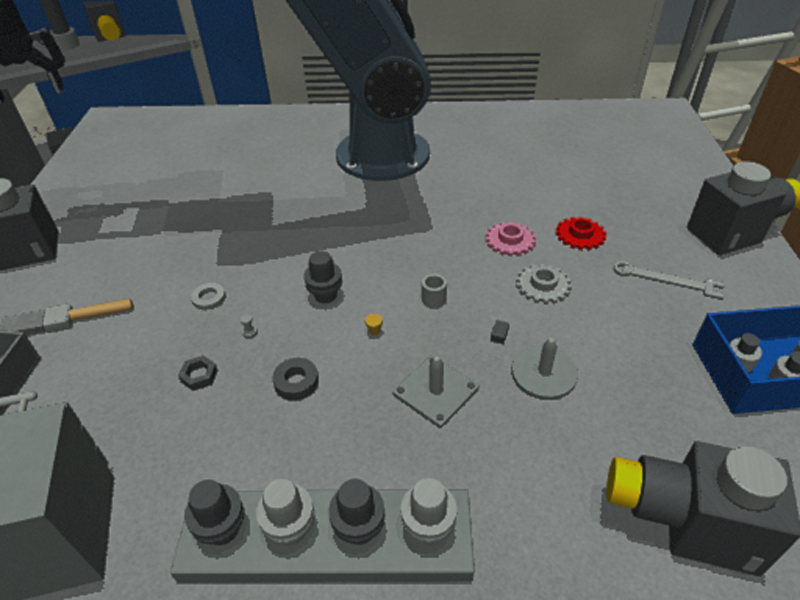

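View pics/top0.png

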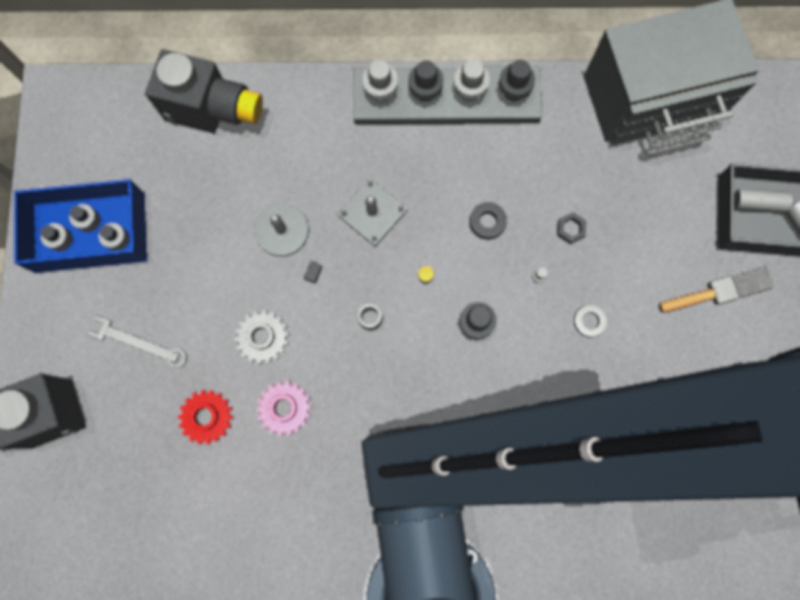

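Candidates (top picture, 800x600):
- Disc cutters: steel (261,336), pink (284,408), red (205,417). I choose the steel one.
- Rings: thin bright ring (591,320), dark collar (488,220), small sleeve (370,316), hexagon nut (571,228).
- Dark tool holder: loose at (478,320), left alone. The ones in the rack are not part of the job.
- Posts: round foot (283,230), square foot (372,211).

Next I measure and check with one crop.

```bash
cat > h.py <<'E'
import numpy as np,cv2
from station import sensors,cams,order,manip
def ray(m,u,v,z):
    E=np.array(m['extrinsics']);R,t=E[:3,:3],E[:3,3];c=-R.T@t
    d=R.T@np.array([(u-m['cx'])/m['fx'],(v-m['cy'])/m['fy'],1]);return c+d*(z-c[2])/d[2]
def proj(m,p):
    E=np.array(m['extrinsics']);q=E[:3,:3]@np.asarray(p)+E[:3,3];return np.array([m['fx']*q[0]/q[2]+m['cx'],m['fy']*q[1]/q[2]+m['cy']])
E
python3 - <<'E'
from h import *
P={'round':((283,230),(545,370),.005,.096),'square':((372,211),(436,392),.005,.1),'collar':((488,220),(296,378),.010,.066),'cutter':((261,336),(544,283),.004,.092),'nut':((571,228),(198,372),.008,.055),'ring':((591,320),(208,295),.006,.056),'sleeve':((370,316),(433,290),.02,.042),'holder':((478,320),(323,278),.04,.062)}
T={}
for n,k in(('top',0),('scene',1)):
    im=cv2.imread(f'pics/{n}0_raw.png');m=cams.camera_model(n);T[n]=m
    for p,v in P.items():
        u0=np.array(v[k])*.64
        c=ray(m,*u0,v[2]);E=np.array(m['extrinsics']);dep=(E[:3,:3]@c+E[:3,3])[2]
        r=v[3]/2*m['fx']/dep
        w=int(r*1.9+4);x0,y0=(u0-w).astype(int);cr=cv2.GaussianBlur(im[y0:y0+2*w,x0:x0+2*w],(3,3),0).astype(float)
        bg=np.median(np.r_[cr[0],cr[-1],cr[:,0],cr[:,-1]],0)
        mk=(np.abs(cr-bg).max(2)>22).astype(np.uint8)
        nn,lab,st,ce=cv2.connectedComponentsWithStats(mk)
        if nn<2: print(n,p,'none',c);continue
        i=1+np.argmax(st[1:,4]);cs,_=cv2.findContours((lab==i).astype(np.uint8),cv2.RETR_EXTERNAL,cv2.CHAIN_APPROX_NONE)
        cc=max(cs,key=len);e=cv2.fitEllipse(cv2.convexHull(cc));ec=np.array(e[0])+[x0,y0]
        print(n,p,'click',c[:2].round(4),'fit',ray(m,*ec,v[2])[:2].round(4),'size mm',(np.array(e[1])/m['fx']*dep*1e3).round(1),'exp',v[3]*1e3)
im=cv2.imread('pics/top0_raw.png')
cv2.imwrite('pics/crop1.png',cv2.resize(im[115:290,110:400],None,fx=2.7,fy=2.7,interpolation=cv2.INTER_CUBIC))
E
```

```text
top round click [0.6204 0.2555] fit [0.5438 0.2019] size mm [33.5 41.8] exp 96.0
top square click [0.6544 0.0974] fit [0.663  0.0992] size mm [25.4 38.2] exp 100.0
top collar click [ 0.6344 -0.1086] fit [ 0.6331 -0.1073] size mm [69.7 71. ] exp 66.0
top cutter click [0.4306 0.2889] fit [0.43   0.2899] size mm [81.1 83.5] exp 92.0
top nut click [ 0.6191 -0.2555] fit [ 0.6191 -0.255 ] size mm [55.8 58. ] exp 55.0
top ring click [ 0.4539 -0.2822] fit [ 0.4538 -0.2819] size mm [49.8 51.3] exp 56.0
top sleeve click [0.4614 0.0998] fit [0.4528 0.0969] size mm [33.9 40.5] exp 42.0
top holder click [ 0.4496 -0.0833] fit [ 0.4475 -0.0806] size mm [65.7 70.2] exp 62.0
scene round click [0.6169 0.2593] fit [0.5935 0.2655] size mm [25.6 57.4] exp 96.0
scene square click [0.6557 0.0963] fit [0.6605 0.0946] size mm [ 88.4 117.7] exp 100.0
scene collar click [ 0.6322 -0.1088] fit [ 0.6338 -0.1099] size mm [65.  70.6] exp 66.0
scene cutter click [0.4271 0.2882] fit [0.3068 0.2436] size mm [57.9 89.2] exp 92.0
scene nut click [ 0.6179 -0.2578] fit [ 0.6192 -0.2582] size mm [49.4 59.4] exp 55.0
scene ring click [ 0.4503 -0.283 ] fit [ 0.3595 -0.2645] size mm [27.2 50.2] exp 56.0
scene sleeve click [0.4583 0.0975] fit [0.4664 0.0979] size mm [46.9 50.5] exp 42.0
scene holder click [ 0.4479 -0.0841] fit [ 0.3643 -0.0957] size mm [133.3 207.3] exp 62.0
```

View pics/crop1.png

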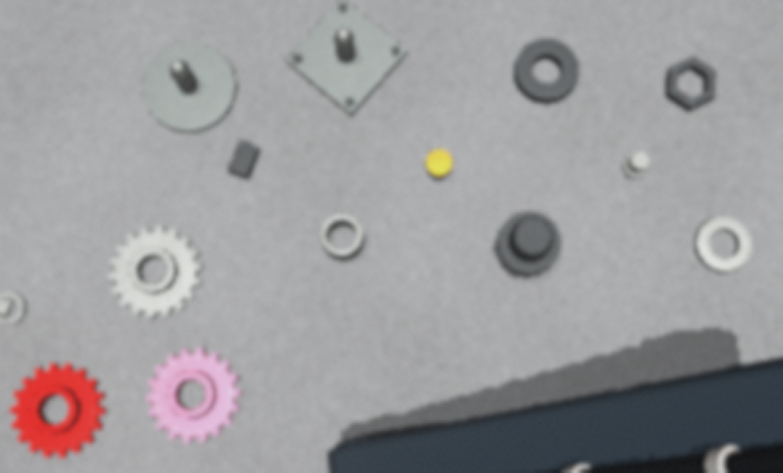

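The crop confirms the choice: the bright toothed disc at (155,270) is the cutter, with pink (193,395) and red (58,410) as decoys. The thin ring is at (723,243), the sleeve at (342,236), the collar at (546,70) and the nut at (690,83). I start with the thin ring and turn the tool so it closes along y.

>>> move_arm([
  {"dx": 0.8,"dy": 1,"rz": -0.06},
  {"dx": 0.8,"dy": 1,"rz": -0.06},
  {"dx": 0.8,"dy": 1,"rz": -0.06},
  {"dx": 0.8,"dy": 1,"rz": -0.06},
  {"dx": 0.8,"dy": 1,"rz": -0.06},
  {"dx": 0.8,"dy": 1,"rz": -0.06},
  {"dx": 0.8,"dy": 1,"rz": -0.06},
  {"dx": 0.8,"dy": 1,"rz": -0.06},
  {"dx": 0.8,"dy": 1,"rz": -0.06},
  {"dx": 0.8,"dy": 1,"rz": -0.06},
], claw=90)

```text
schema error: expected keys dx, dy, dz, rx, ry, rz
```

```bash
cat > look.py <<'E'
from h import *
import sys
P={'round':(.619,.257,.076),'square':(.655,.097,.076),'collar':(.633,-.109,.02),'cutter':(.429,.289,.024),'nut':(.619,-.256,.016),'ring':(.453,-.283,.012),'sleeve':(.460,.0985,.04)}
s=sensors.sense();m=cams.camera_model('wrist');im=cams.snapshot('wrist')
cv2.imwrite(f'pics/{sys.argv[1]}_raw.png',im[:,:,::-1]);np.savez(f'pics/{sys.argv[1]}.npz',**m)
cv2.imwrite(f'pics/{sys.argv[1]}.png',cv2.resize(im[:,:,::-1],(800,600),interpolation=cv2.INTER_CUBIC))
E=np.array(m['extrinsics']);print(s['t'],s['tcp_pos'].round(4),s['tool_rot'],s['finger_gap'],s['force'],'cam',(-E[:3,:3].T@E[:3,3]).round(3),E.round(2).tolist())
for k,p in P.items():print(k,(proj(m,p)/.64).round())
E
python3 look.py w1
```

```text
0.1 [ 0.1976 -0.5922  0.2304] [ 9.87083992e-01  1.60200374e-01  2.74069964e-05 -1.01628174e-03] 0.9991891496819859 [ 0.49498508 -0.4826396  -0.43260779] cam [ 0.272 -0.567  0.373] [[0.32, -0.95, -0.0, -0.62], [-0.9, -0.3, 0.31, -0.04], [-0.29, -0.1, -0.95, 0.38], [0.0, 0.0, 0.0, 1.0]]
round [-2540. -2561.]
square [-1728. -2369.]
collar [ -370. -1079.]
cutter [-1272.  -816.]
nut [   2. -814.]
ring [  39. -316.]
sleeve [-893. -772.]
```

>>> move_arm([
  {"dx": 0.8,"dy": 1,"dz": 0,"rx": 0,"ry": 0,"rz": -0.06},
  {"dx": 0.8,"dy": 1,"dz": 0,"rx": 0,"ry": 0,"rz": -0.06},
  {"dx": 0.8,"dy": 1,"dz": 0,"rx": 0,"ry": 0,"rz": -0.06},
  {"dx": 0.8,"dy": 1,"dz": 0,"rx": 0,"ry": 0,"rz": -0.06},
  {"dx": 0.8,"dy": 1,"dz": 0,"rx": 0,"ry": 0,"rz": -0.06},
  {"dx": 0.8,"dy": 1,"dz": 0,"rx": 0,"ry": 0,"rz": -0.06},
  {"dx": 0.8,"dy": 1,"dz": 0,"rx": 0,"ry": 0,"rz": -0.06},
  {"dx": 0.8,"dy": 1,"dz": 0,"rx": 0,"ry": 0,"rz": -0.06},
  {"dx": 0.8,"dy": 1,"dz": 0,"rx": 0,"ry": 0,"rz": -0.06},
  {"dx": 0.8,"dy": 1,"dz": 0,"rx": 0,"ry": 0,"rz": -0.06},
], claw=90)

```text
t: 1.4
tcp_pos: [0.3982, -0.3419, 0.2311]
tool_rot: [1.0, 0.003, -0.0, -0.0]
force: [0.0, -1.3, -1.0]
finger_gap: 0.897
gripper_force: 0.0
```

```bash
python3 look.py w1
```

```text
1.4 [ 0.3982 -0.3419  0.2311] [ 9.99994558e-01  3.29187362e-03 -1.17697568e-04 -1.82622990e-04] 0.8973030454187175 [ 0.00381038 -1.33137913 -1.04053011] cam [ 0.477 -0.341  0.373] [[0.01, -1.0, -0.0, -0.34], [-0.95, -0.01, 0.31, 0.34], [-0.31, -0.0, -0.95, 0.5], [0.0, 0.0, 0.0, 1.0]]
round [-724. -138.]
square [-462. -224.]
collar [  39. -107.]
cutter [-417.  211.]
nut [272. -76.]
ring [325. 183.]
sleeve [-213.  171.]
```

View pics/w1.png

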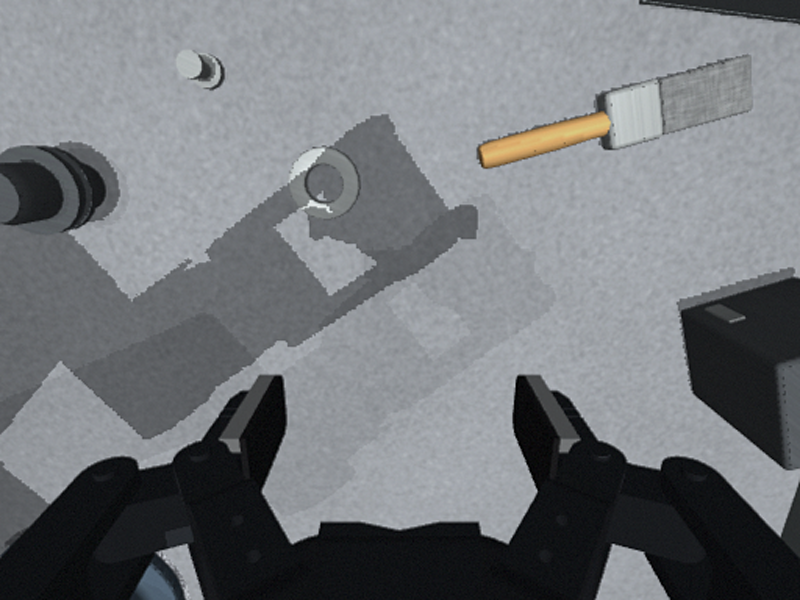

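The wrist view shows the thin ring at (325,183), exactly where my estimate projects. Going down on it.

>>> move_arm([
  {"dx": 0.31,"dy": 0.34,"dz": -0.9,"rx": 0,"ry": 0,"rz": 0},
  {"dx": 0.31,"dy": 0.34,"dz": -0.9,"rx": 0,"ry": 0,"rz": 0},
  {"dx": 0.31,"dy": 0.34,"dz": -0.9,"rx": 0,"ry": 0,"rz": 0},
  {"dx": 0.31,"dy": 0.34,"dz": -0.9,"rx": 0,"ry": 0,"rz": 0},
  {"dx": 0.31,"dy": 0.34,"dz": -0.9,"rx": 0,"ry": 0,"rz": 0},
  {"dx": 0.31,"dy": 0.34,"dz": -0.9,"rx": 0,"ry": 0,"rz": 0},
  {"dx": 0.31,"dy": 0.34,"dz": -0.9,"rx": 0,"ry": 0,"rz": 0},
  {"dx": 0,"dy": 0,"dz": -0.9,"rx": 0,"ry": 0,"rz": 0},
  {"dx": 0,"dy": 0,"dz": -0.9,"rx": 0,"ry": 0,"rz": 0},
  {"dx": 0,"dy": 0,"dz": -0.9,"rx": 0,"ry": 0,"rz": 0},
])

```text
t: 2.7
tcp_pos: [0.452, -0.2835, 0.0054]
tool_rot: [1.0, 0.004, 0.0, 0.0]
force: [0.4, -0.0, -0.5]
finger_gap: 0.902
gripper_force: 0.0
```

>>> move_arm([
  {"dx": 0,"dy": 0,"dz": -0.2,"rx": 0,"ry": 0,"rz": 0},
  {"dx": 0,"dy": 0,"dz": 0,"rx": 0,"ry": 0,"rz": 0},
  {"dx": 0,"dy": 0,"dz": 0,"rx": 0,"ry": 0,"rz": 0},
  {"dx": 0,"dy": 0,"dz": 0,"rx": 0,"ry": 0,"rz": 0},
  {"dx": 0,"dy": 0,"dz": 0,"rx": 0,"ry": 0,"rz": 0},
  {"dx": 0,"dy": 0,"dz": 0,"rx": 0,"ry": 0,"rz": 0},
  {"dx": 0,"dy": 0,"dz": 0,"rx": 0,"ry": 0,"rz": 0},
  {"dx": 0,"dy": 0,"dz": 0,"rx": 0,"ry": 0,"rz": 0},
  {"dx": 0,"dy": 0,"dz": 0,"rx": 0,"ry": 0,"rz": 0},
  {"dx": 0,"dy": 0,"dz": 0,"rx": 0,"ry": 0,"rz": 0},
], claw=50, newtons=40)

```text
t: 3.95
tcp_pos: [0.4519, -0.2834, 0.0013]
tool_rot: [1.0, 0.004, -0.0, -0.0]
force: [-0.2, 0.2, -1.8]
finger_gap: 0.619
gripper_force: 42.2
```

>>> move_arm([
  {"dx": 0,"dy": 0,"dz": 0.6,"rx": 0,"ry": 0,"rz": 0},
  {"dx": 0,"dy": 0,"dz": 1,"rx": 0,"ry": 0,"rz": 0},
  {"dx": 0,"dy": 0,"dz": 1,"rx": 0,"ry": 0,"rz": 0},
  {"dx": 0.5,"dy": 1,"dz": 1,"rx": 0,"ry": 0,"rz": 0},
  {"dx": 0.5,"dy": 1,"dz": 1,"rx": 0,"ry": 0,"rz": 0},
  {"dx": 0.5,"dy": 1,"dz": 0.8,"rx": 0,"ry": 0,"rz": 0},
  {"dx": 0.5,"dy": 1,"dz": 0,"rx": 0,"ry": 0,"rz": 0},
  {"dx": 0.5,"dy": 1,"dz": 0,"rx": 0,"ry": 0,"rz": 0},
  {"dx": 0.5,"dy": 1,"dz": 0,"rx": 0,"ry": 0,"rz": 0},
  {"dx": 0.5,"dy": 1,"dz": 0,"rx": 0,"ry": 0,"rz": 0},
])

```text
t: 5.2
tcp_pos: [0.5396, -0.1074, 0.1373]
tool_rot: [1.0, 0.004, 0.0, 0.0]
force: [0.6, -0.7, -1.6]
finger_gap: 0.624
gripper_force: 42.8
```

```bash
python3 look.py w2
```

```text
5.2 [ 0.5396 -0.1074  0.1373] [9.99992523e-01 3.85228244e-03 3.06696493e-04 1.42432910e-04] 0.6244685901441185 [ 0.60764964 -0.6610213  -1.56295227] cam [ 0.618 -0.107  0.28 ] [[0.01, -1.0, 0.0, -0.11], [-0.95, -0.01, 0.31, 0.5], [-0.31, -0.0, -0.95, 0.46], [0.0, 0.0, 0.0, 1.0]]
round [-446.  142.]
square [-101.   52.]
collar [404. 123.]
cutter [-193.  443.]
nut [666. 152.]
ring [655. 408.]
sleeve [ 64. 418.]
```

View pics/w2.png

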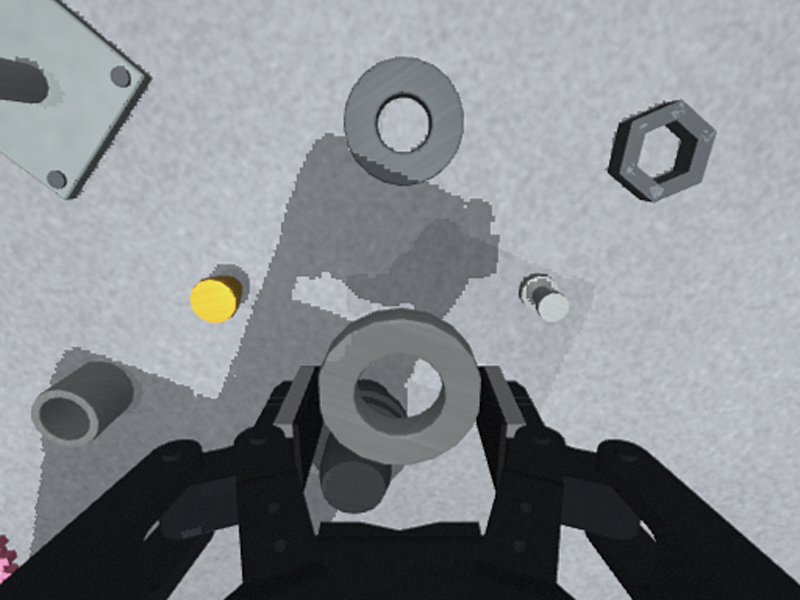

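The wrist view shows the thin ring held level, its bore centre at (402,385). The collar at (404,122), the nut at (663,152) and the sleeve top at (66,419) all match their projections. I compute the ring's offset in the gripper, the nut's yaw and the pin positions.

```bash
python3 - <<'E'
from h import *
m=dict(np.load('pics/w2.npz'));k=.64
tcp=sensors.sense()['tcp_pos'];print('ring in hand',ray(m,402*k,384*k,.1373+.011)[:2]-tcp[:2])
im=cv2.imread('pics/w2_raw.png',0)
x0,y0=int(595*k),int(85*k);cr=im[y0:int(215*k),x0:int(730*k)]
mk=(cv2.GaussianBlur(cr,(3,3),0)<135).astype(np.uint8)
cs,_=cv2.findContours(mk,cv2.RETR_EXTERNAL,cv2.CHAIN_APPROX_NONE);c=cv2.convexHull(max(cs,key=cv2.contourArea))
a=cv2.approxPolyDP(c,3,True)[:,0]+[x0,y0]
w=np.array([ray(m,*p,.008)[:2] for p in a]);print((a/k).round().tolist(),w.round(4).tolist())
d=np.roll(w,-1,0)-w;print(np.degrees(np.arctan2(d[:,1],d[:,0])).round(1),np.linalg.norm(d,axis=1).round(4))
t=cams.camera_model('top');s=cams.camera_model('scene')
for n,p in(('round',(.619,.257)),('square',(.655,.097))):
    print(n,[(proj(mm,(*p,z))/k).round(1).tolist() for mm in(t,s) for z in(.010,.076)])
a=cv2.imread('pics/top0_raw.png')[120:175,155:275];b=cv2.imread('pics/scene0_raw.png')[205:275,250:375]
cv2.imwrite('pics/posts.png',np.vstack([cv2.resize(a,(600,275),interpolation=2),cv2.resize(b,(600,325),interpolation=2)[:,:]]))
E
```

```text
ring in hand [ 0.00449798 -0.00357278]
[[681.0, 100.0], [714.0, 131.0], [702.0, 177.0], [656.0, 200.0], [638.0, 198.0], [606.0, 170.0], [617.0, 125.0], [662.0, 102.0]] [[0.6468, -0.264], [0.6305, -0.286], [0.6056, -0.2842], [0.5919, -0.2601], [0.5927, -0.2488], [0.6087, -0.2278], [0.6334, -0.2303], [0.6459, -0.2537]]
[-126.4  176.   119.6   85.8   52.8   -5.7  -62.   -85.1] [0.0273 0.025  0.0277 0.0114 0.0264 0.0249 0.0265 0.0104]
round [[281.7, 230.0], [275.1, 218.7], [544.2, 369.0], [550.9, 339.2]]
square [[372.1, 209.8], [370.2, 197.6], [436.5, 389.5], [437.4, 360.0]]
```

View pics/posts.png

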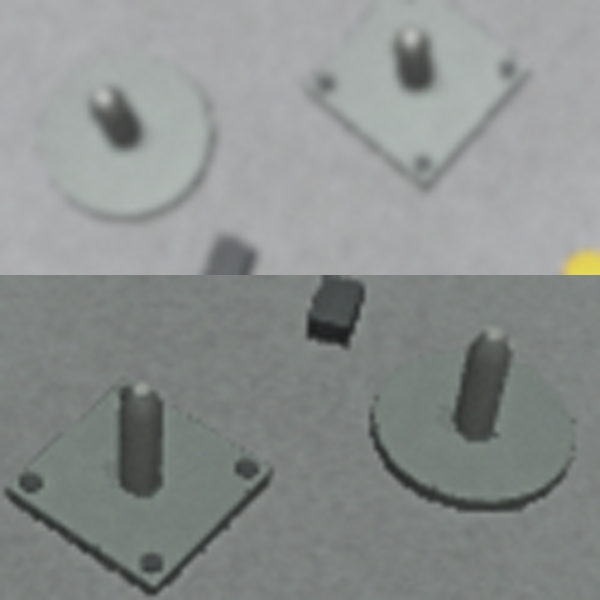

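Against the projections, the pins read round ≈(0.6205,0.2575) and square ≈(0.6525,0.0965). The nut flats are about 3.5° off x/y, with one pair facing roughly ±x−60°. Carrying the ring over to the square post.

>>> move_arm([
  {"dx": 0.44,"dy": 0.82,"dz": 0,"rx": 0,"ry": 0,"rz": 0},
  {"dx": 0.44,"dy": 0.82,"dz": 0,"rx": 0,"ry": 0,"rz": 0},
  {"dx": 0.44,"dy": 0.82,"dz": 0,"rx": 0,"ry": 0,"rz": 0},
  {"dx": 0.44,"dy": 0.82,"dz": 0,"rx": 0,"ry": 0,"rz": 0},
  {"dx": 0.44,"dy": 0.82,"dz": 0,"rx": 0,"ry": 0,"rz": 0},
  {"dx": 0.44,"dy": 0.82,"dz": 0,"rx": 0,"ry": 0,"rz": 0},
  {"dx": 0.44,"dy": 0.82,"dz": 0,"rx": 0,"ry": 0,"rz": 0},
  {"dx": 0.44,"dy": 0.82,"dz": -0.4,"rx": 0,"ry": 0,"rz": 0},
  {"dx": 0.44,"dy": 0.82,"dz": -0.6,"rx": 0,"ry": 0,"rz": 0},
  {"dx": 0.44,"dy": 0.82,"dz": -0.6,"rx": 0,"ry": 0,"rz": 0},
])

```text
t: 6.5
tcp_pos: [0.6496, 0.0979, 0.0946]
tool_rot: [1.0, 0.004, -0.001, -0.0]
force: [-0.1, -0.4, -3.0]
finger_gap: 0.627
gripper_force: 42.8
```

```bash
python3 look.py w3; python3 -c "
from h import *
m=dict(np.load('pics/w3.npz'));print(m['fx'],m['cx'],m['cy']);t=sensors.sense()['tcp_pos']
for p in((*t[:2],t[2]+.0107),(.6525,.0965,.076),(.6525,.0965,.062)):print((proj(m,p)/.64).round(1))"
```

```text
6.5 [0.6496 0.0979 0.0946] [ 9.99992361e-01  3.84590969e-03 -6.98404917e-04 -4.77557101e-06] 0.6271868506550804 [-0.11639833 -0.37674649 -2.95409529] cam [0.728 0.099 0.237] [[0.01, -1.0, -0.0, 0.09], [-0.95, -0.01, 0.31, 0.62], [-0.31, -0.0, -0.95, 0.45], [0.0, 0.0, 0.0, 1.0]]
round [ 17. 424.]
square [402. 347.]
collar [792. 344.]
cutter [106. 627.]
nut [1047.  367.]
ring [966. 588.]
sleeve [396. 619.]
286.7260412271057 255.3037487467365 189.68487559573313
[391.5 394.8]
[403.3 353.2]
[403. 339.]
```

View pics/w3.png

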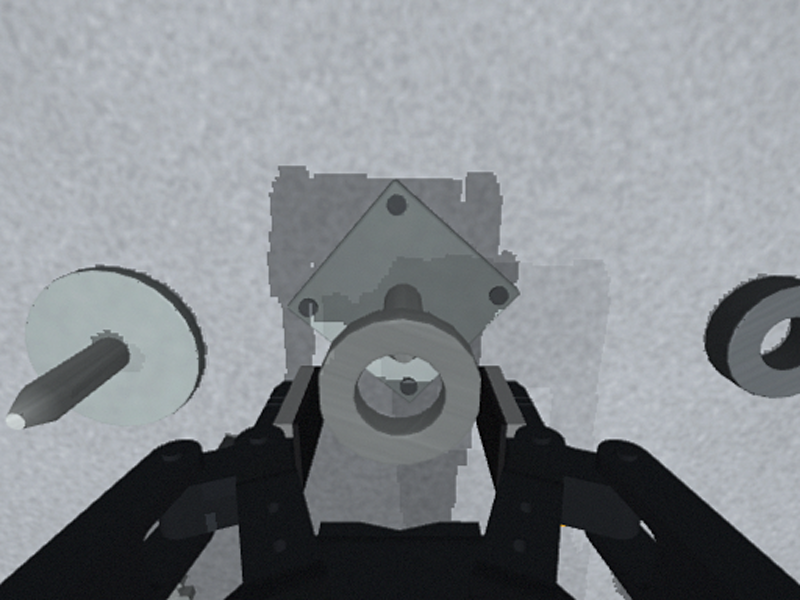

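The pin tip shows at (402,354) through the bore, whose top ellipse centre is at (401,387). That leaves about 2 mm to correct, well inside the clearance. Lowering and watching the force.

>>> move_arm([
  {"dx": -0.05,"dy": 0.08,"dz": 0,"rx": 0,"ry": 0,"rz": 0},
  {"dx": 0,"dy": 0,"dz": -0.365,"rx": 0,"ry": 0,"rz": 0},
  {"dx": 0,"dy": 0,"dz": -0.365,"rx": 0,"ry": 0,"rz": 0},
  {"dx": 0,"dy": 0,"dz": -0.365,"rx": 0,"ry": 0,"rz": 0},
  {"dx": 0,"dy": 0,"dz": -0.365,"rx": 0,"ry": 0,"rz": 0},
  {"dx": 0,"dy": 0,"dz": -0.365,"rx": 0,"ry": 0,"rz": 0},
  {"dx": 0,"dy": 0,"dz": -0.365,"rx": 0,"ry": 0,"rz": 0},
  {"dx": 0,"dy": 0,"dz": -0.365,"rx": 0,"ry": 0,"rz": 0},
  {"dx": 0,"dy": 0,"dz": -0.365,"rx": 0,"ry": 0,"rz": 0},
  {"dx": 0,"dy": 0,"dz": -0.365,"rx": 0,"ry": 0,"rz": 0},
])

```text
t: 7.8
tcp_pos: [0.6482, 0.0986, 0.0136]
tool_rot: [1.0, 0.004, 0.0, -0.0]
force: [-0.1, -0.2, -1.7]
finger_gap: 0.623
gripper_force: 42.8
```

>>> move_arm([
  {"dx": 0,"dy": 0,"dz": 0,"rx": 0,"ry": 0,"rz": 0},
  {"dx": 0,"dy": 0,"dz": 0,"rx": 0,"ry": 0,"rz": 0},
  {"dx": 0,"dy": 0,"dz": 0,"rx": 0,"ry": 0,"rz": 0},
  {"dx": 0,"dy": 0,"dz": 0,"rx": 0,"ry": 0,"rz": 0},
  {"dx": 0,"dy": 0,"dz": 0.4,"rx": 0,"ry": 0,"rz": 0},
  {"dx": 0,"dy": 0,"dz": 0.8,"rx": 0,"ry": 0,"rz": 0},
  {"dx": 0,"dy": 0,"dz": 0.8,"rx": 0,"ry": 0,"rz": 0},
  {"dx": 0,"dy": 0,"dz": 0.8,"rx": 0,"ry": 0,"rz": 0},
  {"dx": 0,"dy": 0,"dz": 0.8,"rx": 0,"ry": 0,"rz": 0},
  {"dx": 0,"dy": 0,"dz": 0.8,"rx": 0,"ry": 0,"rz": 0},
], claw=85)

```text
t: 9.05
tcp_pos: [0.6483, 0.0986, 0.126]
tool_rot: [1.0, 0.004, 0.0, 0.0]
force: [0.9, 0.4, -0.4]
finger_gap: 0.854
gripper_force: 0.0
```

>>> move_arm([
  {"dx": -1,"dy": 0,"dz": 0,"rx": 0,"ry": 0,"rz": 0},
  {"dx": -1,"dy": 0,"dz": 0,"rx": 0,"ry": 0,"rz": 0},
  {"dx": -1,"dy": 0,"dz": 0,"rx": 0,"ry": 0,"rz": 0},
  {"dx": -1,"dy": 0,"dz": 0,"rx": 0,"ry": 0,"rz": 0},
  {"dx": -1,"dy": 0,"dz": -0.5,"rx": 0,"ry": 0,"rz": 0},
  {"dx": -1,"dy": 0,"dz": -0.5,"rx": 0,"ry": 0,"rz": 0},
  {"dx": -1,"dy": 0,"dz": -0.5,"rx": 0,"ry": 0,"rz": 0},
  {"dx": -0.5,"dy": 0,"dz": -0.5,"rx": 0,"ry": 0,"rz": 0},
  {"dx": 0,"dy": 0,"dz": -1,"rx": 0,"ry": 0,"rz": 0},
  {"dx": 0,"dy": 0,"dz": -1,"rx": 0,"ry": 0,"rz": 0},
])

```text
t: 10.3
tcp_pos: [0.4616, 0.0986, 0.0246]
tool_rot: [1.0, 0.004, 0.001, 0.0]
force: [1.0, 0.9, -0.1]
finger_gap: 0.846
gripper_force: 0.0
```

>>> move_arm([
  {"dx": 0,"dy": 0,"dz": -0.3,"rx": 0,"ry": 0,"rz": 0},
  {"dx": 0,"dy": 0,"dz": 0,"rx": 0,"ry": 0,"rz": 0},
  {"dx": 0,"dy": 0,"dz": 0,"rx": 0,"ry": 0,"rz": 0},
  {"dx": 0,"dy": 0,"dz": 0,"rx": 0,"ry": 0,"rz": 0},
  {"dx": 0,"dy": 0,"dz": 0,"rx": 0,"ry": 0,"rz": 0},
  {"dx": 0,"dy": 0,"dz": 0,"rx": 0,"ry": 0,"rz": 0},
  {"dx": 0,"dy": 0,"dz": 0,"rx": 0,"ry": 0,"rz": 0},
  {"dx": 0,"dy": 0,"dz": 0,"rx": 0,"ry": 0,"rz": 0},
  {"dx": 0,"dy": 0,"dz": 0,"rx": 0,"ry": 0,"rz": 0},
  {"dx": 0,"dy": 0,"dz": 0,"rx": 0,"ry": 0,"rz": 0},
], claw=30)

```text
t: 11.55
tcp_pos: [0.4608, 0.0986, 0.0169]
tool_rot: [1.0, 0.004, 0.0, -0.0]
force: [0.0, 0.3, 3.0]
finger_gap: 0.471
gripper_force: 41.0
```

>>> move_arm([
  {"dx": 0,"dy": 0,"dz": 0.7,"rx": 0,"ry": 0,"rz": 0},
  {"dx": 0,"dy": 0,"dz": 1,"rx": 0,"ry": 0,"rz": 0},
  {"dx": 0.9,"dy": 0,"dz": 1,"rx": 0,"ry": 0,"rz": 0},
  {"dx": 0.9,"dy": 0,"dz": 1,"rx": 0,"ry": 0,"rz": 0},
  {"dx": 0.95,"dy": 0,"dz": 0.3,"rx": 0,"ry": 0,"rz": 0},
  {"dx": 0.95,"dy": 0,"dz": 0,"rx": 0,"ry": 0,"rz": 0},
  {"dx": 0.95,"dy": 0,"dz": 0,"rx": 0,"ry": 0,"rz": 0},
  {"dx": 0.95,"dy": 0,"dz": 0,"rx": 0,"ry": 0,"rz": 0},
  {"dx": 0.95,"dy": 0,"dz": 0,"rx": 0,"ry": 0,"rz": 0},
  {"dx": 0.95,"dy": 0,"dz": 0,"rx": 0,"ry": 0,"rz": 0},
])

```text
t: 12.8
tcp_pos: [0.648, 0.0986, 0.1155]
tool_rot: [1.0, 0.004, -0.001, -0.0]
force: [-0.1, 0.2, -2.0]
finger_gap: 0.472
gripper_force: 40.9
```

```bash
python3 look.py w4|head -1
```

```text
12.8 [0.648  0.0986 0.1155] [ 9.99991922e-01  3.83660576e-03 -1.19835029e-03 -6.56661921e-07] 0.4722356064587188 [-0.10936016  0.15646587 -1.99999922] cam [0.727 0.099 0.258] [[0.01, -1.0, -0.0, 0.09], [-0.95, -0.01, 0.31, 0.61], [-0.31, -0.0, -0.95, 0.47], [0.0, 0.0, 0.0, 1.0]]
```

View pics/w4.png

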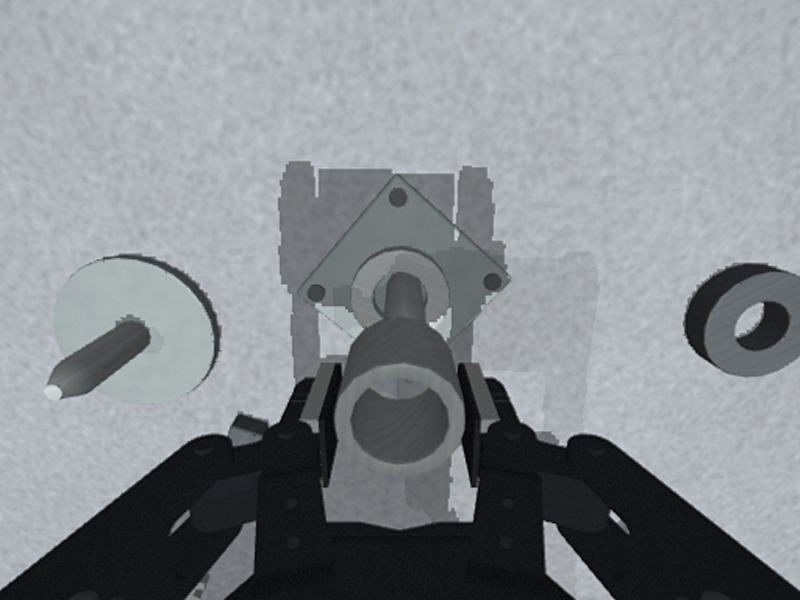

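The ring lies flat on the square foot, its bore around (399,292) concentric with the pin base. The sleeve is held upright above the pin, whose tip shows at (405,388). Lowering.

>>> move_arm([
  {"dx": 0.03,"dy": 0,"dz": 0,"rx": 0,"ry": 0,"rz": 0},
  {"dx": 0,"dy": 0,"dz": -0.335,"rx": 0,"ry": 0,"rz": 0},
  {"dx": 0,"dy": 0,"dz": -0.335,"rx": 0,"ry": 0,"rz": 0},
  {"dx": 0,"dy": 0,"dz": -0.335,"rx": 0,"ry": 0,"rz": 0},
  {"dx": 0,"dy": 0,"dz": -0.335,"rx": 0,"ry": 0,"rz": 0},
  {"dx": 0,"dy": 0,"dz": -0.335,"rx": 0,"ry": 0,"rz": 0},
  {"dx": 0,"dy": 0,"dz": -0.335,"rx": 0,"ry": 0,"rz": 0},
  {"dx": 0,"dy": 0,"dz": -0.335,"rx": 0,"ry": 0,"rz": 0},
  {"dx": 0,"dy": 0,"dz": -0.335,"rx": 0,"ry": 0,"rz": 0},
  {"dx": 0,"dy": 0,"dz": -0.335,"rx": 0,"ry": 0,"rz": 0},
])

```text
t: 14.1
tcp_pos: [0.6491, 0.0986, 0.0408]
tool_rot: [1.0, 0.004, 0.0, 0.0]
force: [-0.0, -0.3, -0.9]
finger_gap: 0.472
gripper_force: 40.9
```

>>> move_arm([
  {"dx": 0,"dy": 0,"dz": 0,"rx": 0,"ry": 0,"rz": 0},
  {"dx": 0,"dy": 0,"dz": 0,"rx": 0,"ry": 0,"rz": 0},
  {"dx": 0,"dy": 0,"dz": 0,"rx": 0,"ry": 0,"rz": 0},
  {"dx": 0,"dy": 0,"dz": 0,"rx": 0,"ry": 0,"rz": 0},
  {"dx": 0,"dy": 0,"dz": 0,"rx": 0,"ry": 0,"rz": 0},
  {"dx": 0,"dy": 0,"dz": 0.5,"rx": 0,"ry": 0,"rz": 0},
  {"dx": 0,"dy": 0,"dz": 0.8,"rx": 0,"ry": 0,"rz": 0},
  {"dx": 0,"dy": 0,"dz": 0.8,"rx": 0,"ry": 0,"rz": 0},
  {"dx": 0,"dy": 0,"dz": 0.8,"rx": 0,"ry": 0,"rz": 0},
  {"dx": 0,"dy": 0,"dz": 0.8,"rx": 0,"ry": 0,"rz": 0},
], claw=92)

```text
t: 15.35
tcp_pos: [0.6492, 0.0986, 0.136]
tool_rot: [1.0, 0.004, 0.001, 0.0]
force: [-0.6, 0.6, -0.2]
finger_gap: 0.921
gripper_force: 0.0
```

>>> move_arm([
  {"dx": -0.08,"dy": -1,"dz": 0,"rx": 0,"ry": 0,"rz": 0},
  {"dx": -0.08,"dy": -1,"dz": 0,"rx": 0,"ry": 0,"rz": 0},
  {"dx": -0.08,"dy": -1,"dz": 0,"rx": 0,"ry": 0,"rz": 0},
  {"dx": -0.08,"dy": -1,"dz": 0,"rx": 0,"ry": 0,"rz": 0},
  {"dx": -0.08,"dy": -1,"dz": -0.6,"rx": 0,"ry": 0,"rz": 0},
  {"dx": -0.08,"dy": -1,"dz": -0.9,"rx": 0,"ry": 0,"rz": 0},
  {"dx": -0.08,"dy": -1,"dz": -0.9,"rx": 0,"ry": 0,"rz": 0},
  {"dx": -0.08,"dy": -1,"dz": -1,"rx": 0,"ry": 0,"rz": 0},
  {"dx": 0,"dy": -0.3,"dz": -1,"rx": 0,"ry": 0,"rz": 0},
  {"dx": 0,"dy": 0,"dz": -0.85,"rx": 0,"ry": 0,"rz": 0},
])

```text
t: 16.6
tcp_pos: [0.6334, -0.1099, 0.0027]
tool_rot: [1.0, 0.003, 0.001, 0.0]
force: [0.1, 0.3, -0.5]
finger_gap: 0.922
gripper_force: 0.0
```

>>> move_arm([
  {"dx": 0,"dy": 0,"dz": 0,"rx": 0,"ry": 0,"rz": 0},
  {"dx": 0,"dy": 0,"dz": 0,"rx": 0,"ry": 0,"rz": 0},
  {"dx": 0,"dy": 0,"dz": 0,"rx": 0,"ry": 0,"rz": 0},
  {"dx": 0,"dy": 0,"dz": 0,"rx": 0,"ry": 0,"rz": 0},
  {"dx": 0,"dy": 0,"dz": 0,"rx": 0,"ry": 0,"rz": 0},
  {"dx": 0,"dy": 0,"dz": 0,"rx": 0,"ry": 0,"rz": 0},
  {"dx": 0,"dy": 0,"dz": 0,"rx": 0,"ry": 0,"rz": 0},
  {"dx": 0,"dy": 0,"dz": 0,"rx": 0,"ry": 0,"rz": 0},
  {"dx": 0,"dy": 0,"dz": 0,"rx": 0,"ry": 0,"rz": 0},
  {"dx": 0,"dy": 0,"dz": 0,"rx": 0,"ry": 0,"rz": 0},
], claw=50, newtons=60)

```text
t: 17.85
tcp_pos: [0.6329, -0.1089, 0.0026]
tool_rot: [1.0, 0.004, -0.0, 0.0]
force: [-0.3, -0.8, -3.8]
finger_gap: 0.75
gripper_force: 66.7
```

>>> move_arm([
  {"dx": 0,"dy": 0,"dz": 0.7,"rx": 0,"ry": 0,"rz": 0},
  {"dx": 0,"dy": 0,"dz": 1,"rx": 0,"ry": 0,"rz": 0},
  {"dx": 0,"dy": 1,"dz": 1,"rx": 0,"ry": 0,"rz": 0},
  {"dx": 0,"dy": 1,"dz": 1,"rx": 0,"ry": 0,"rz": 0},
  {"dx": 0,"dy": 1,"dz": 1,"rx": 0,"ry": 0,"rz": 0},
  {"dx": 0,"dy": 1,"dz": 0.4,"rx": 0,"ry": 0,"rz": 0},
  {"dx": 0,"dy": 1,"dz": 0,"rx": 0,"ry": 0,"rz": 0},
  {"dx": 0,"dy": 1,"dz": 0,"rx": 0,"ry": 0,"rz": 0},
  {"dx": 0,"dy": 1,"dz": 0,"rx": 0,"ry": 0,"rz": 0},
  {"dx": 0,"dy": 1,"dz": 0,"rx": 0,"ry": 0,"rz": 0},
])

```text
t: 19.1
tcp_pos: [0.6329, 0.092, 0.1315]
tool_rot: [1.0, 0.004, 0.001, 0.0]
force: [0.2, -0.3, -3.5]
finger_gap: 0.753
gripper_force: 67.5
```

>>> move_arm([
  {"dx": -0.08,"dy": 0.96,"dz": 0,"rx": 0,"ry": 0,"rz": 0},
  {"dx": -0.08,"dy": 0.96,"dz": 0,"rx": 0,"ry": 0,"rz": 0},
  {"dx": -0.08,"dy": 0.96,"dz": 0,"rx": 0,"ry": 0,"rz": 0},
  {"dx": -0.08,"dy": 0.96,"dz": 0,"rx": 0,"ry": 0,"rz": 0},
  {"dx": -0.08,"dy": 0.96,"dz": 0,"rx": 0,"ry": 0,"rz": 0},
  {"dx": -0.08,"dy": 0.96,"dz": 0,"rx": 0,"ry": 0,"rz": 0},
  {"dx": -0.08,"dy": 0.96,"dz": 0,"rx": 0,"ry": 0,"rz": 0},
  {"dx": 0,"dy": 0,"dz": -0.6,"rx": 0,"ry": 0,"rz": 0},
  {"dx": 0,"dy": 0,"dz": -0.6,"rx": 0,"ry": 0,"rz": 0},
  {"dx": 0,"dy": 0,"dz": 0,"rx": 0,"ry": 0,"rz": 0},
])

```text
t: 20.35
tcp_pos: [0.6172, 0.2579, 0.0974]
tool_rot: [1.0, 0.003, -0.003, 0.001]
force: [-0.0, -0.3, -4.2]
finger_gap: 0.749
gripper_force: 67.5
```

```bash
python3 look.py w5|head -1
```

```text
20.35 [0.6172 0.2579 0.0974] [ 9.99990214e-01  3.36351185e-03 -2.76009159e-03  8.00294977e-04] 0.7490606715923729 [-0.02998437 -0.29513746 -4.22515737] cam [0.697 0.259 0.239] [[0.01, -1.0, 0.0, 0.25], [-0.95, -0.01, 0.31, 0.59], [-0.31, -0.0, -0.95, 0.45], [0.0, 0.0, 0.0, 1.0]]
```

View pics/w5.png

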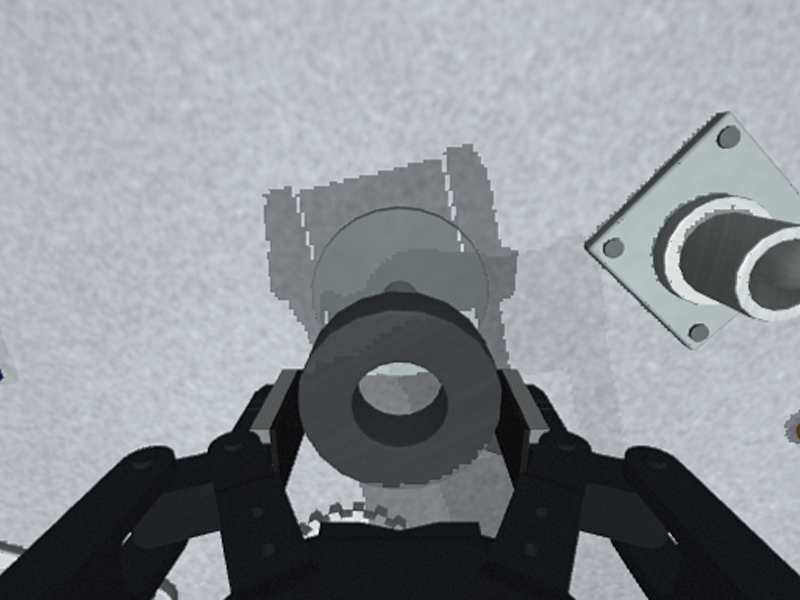

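The sleeve sits on the ring at the square post (around (775,280)). The round foot is centred at (401,288) behind the held collar, so the needed shift is about 2 mm. Lowering the collar.

>>> move_arm([
  {"dx": 0.07,"dy": -0.02,"dz": 0,"rx": 0,"ry": 0,"rz": 0},
  {"dx": 0,"dy": 0,"dz": -0.37,"rx": 0,"ry": 0,"rz": 0},
  {"dx": 0,"dy": 0,"dz": -0.37,"rx": 0,"ry": 0,"rz": 0},
  {"dx": 0,"dy": 0,"dz": -0.37,"rx": 0,"ry": 0,"rz": 0},
  {"dx": 0,"dy": 0,"dz": -0.37,"rx": 0,"ry": 0,"rz": 0},
  {"dx": 0,"dy": 0,"dz": -0.37,"rx": 0,"ry": 0,"rz": 0},
  {"dx": 0,"dy": 0,"dz": -0.37,"rx": 0,"ry": 0,"rz": 0},
  {"dx": 0,"dy": 0,"dz": -0.37,"rx": 0,"ry": 0,"rz": 0},
  {"dx": 0,"dy": 0,"dz": -0.37,"rx": 0,"ry": 0,"rz": 0},
  {"dx": 0,"dy": 0,"dz": -0.37,"rx": 0,"ry": 0,"rz": 0},
])

```text
t: 21.65
tcp_pos: [0.6208, 0.2586, 0.0162]
tool_rot: [1.0, 0.004, 0.0, -0.0]
force: [0.2, -0.3, -4.2]
finger_gap: 0.753
gripper_force: 67.6
```

>>> move_arm([
  {"dx": 0,"dy": 0,"dz": 0,"rx": 0,"ry": 0,"rz": 0},
  {"dx": 0,"dy": 0,"dz": 0,"rx": 0,"ry": 0,"rz": 0},
  {"dx": 0,"dy": 0,"dz": 0,"rx": 0,"ry": 0,"rz": 0},
  {"dx": 0,"dy": 0,"dz": 0,"rx": 0,"ry": 0,"rz": 0},
  {"dx": 0,"dy": 0,"dz": 0,"rx": 0,"ry": 0,"rz": 0},
  {"dx": 0,"dy": 0,"dz": 0.5,"rx": 0,"ry": 0,"rz": 0},
  {"dx": 0,"dy": 0,"dz": 1,"rx": 0,"ry": 0,"rz": 0},
  {"dx": 0,"dy": 0,"dz": 1,"rx": 0,"ry": 0,"rz": 0},
  {"dx": 0,"dy": 0,"dz": 1,"rx": 0,"ry": 0,"rz": 0},
  {"dx": 0,"dy": 0,"dz": 1,"rx": 0,"ry": 0,"rz": 0},
], claw=95)

```text
t: 22.9
tcp_pos: [0.6208, 0.2586, 0.1311]
tool_rot: [1.0, 0.004, 0.0, -0.0]
force: [1.1, 0.1, -0.4]
finger_gap: 0.942
gripper_force: 0.0
```

>>> move_arm([
  {"dx": -0.85,"dy": 0.13,"dz": 0,"rx": 0,"ry": 0,"rz": 0},
  {"dx": -0.85,"dy": 0.13,"dz": 0,"rx": 0,"ry": 0,"rz": 0},
  {"dx": -0.85,"dy": 0.13,"dz": 0,"rx": 0,"ry": 0,"rz": 0},
  {"dx": -0.85,"dy": 0.13,"dz": 0,"rx": 0,"ry": 0,"rz": 0},
  {"dx": -0.85,"dy": 0.13,"dz": 0,"rx": 0,"ry": 0,"rz": 0},
  {"dx": -0.85,"dy": 0.13,"dz": 0,"rx": 0,"ry": 0,"rz": 0},
  {"dx": -0.85,"dy": 0.13,"dz": 0,"rx": 0,"ry": 0,"rz": 0},
  {"dx": -0.85,"dy": 0.13,"dz": -0.3,"rx": 0,"ry": 0,"rz": 0},
  {"dx": -0.85,"dy": 0.13,"dz": -0.6,"rx": 0,"ry": 0,"rz": 0},
  {"dx": 0,"dy": 0,"dz": -0.6,"rx": 0,"ry": 0,"rz": 0},
], claw=80)

```text
t: 24.15
tcp_pos: [0.4283, 0.2881, 0.0922]
tool_rot: [1.0, 0.005, -0.0, -0.0]
force: [0.4, -0.2, -0.6]
finger_gap: 0.8
gripper_force: 0.0
```

```bash
python3 look.py w6|egrep 'cam|cutter'
```

```text
24.15 [0.4283 0.2881 0.0922] [ 9.99989867e-01  4.50183547e-03 -3.66838363e-06 -5.78890747e-06] 0.8004203368874355 [ 0.40559473 -0.17228713 -0.56209434] cam [0.507 0.289 0.234] [[0.01, -1.0, -0.0, 0.28], [-0.95, -0.01, 0.31, 0.41], [-0.31, -0.0, -0.95, 0.38], [0.0, 0.0, 0.0, 1.0]]
cutter [398. 315.]
```

View pics/w6.png

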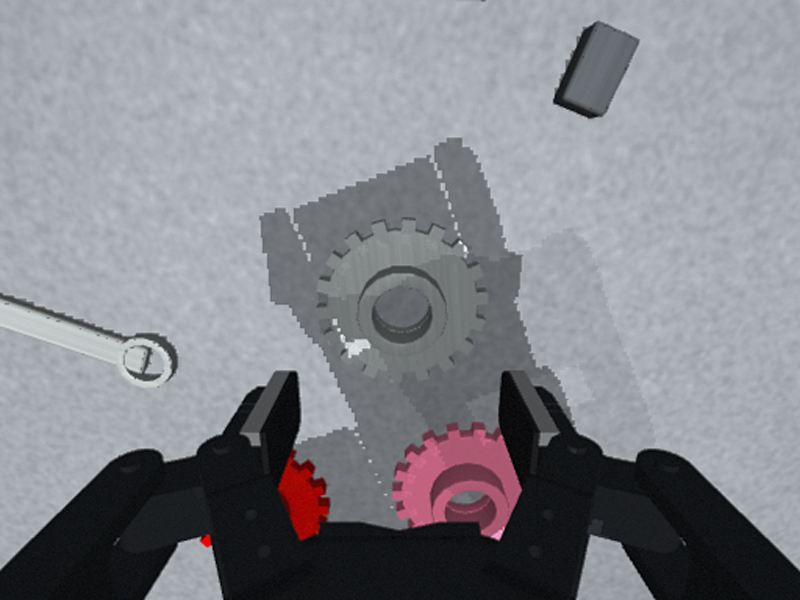

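The wrist view shows the steel cutter's hub at (402,313), as predicted, hub up, with pink and red behind. Going down on the hub.

>>> move_arm([
  {"dx": 0.03,"dy": -0.03,"dz": -0.4,"rx": 0,"ry": 0,"rz": 0},
  {"dx": 0,"dy": 0,"dz": -0.4,"rx": 0,"ry": 0,"rz": 0},
  {"dx": 0,"dy": 0,"dz": -0.4,"rx": 0,"ry": 0,"rz": 0},
  {"dx": 0,"dy": 0,"dz": -0.4,"rx": 0,"ry": 0,"rz": 0},
  {"dx": 0,"dy": 0,"dz": -0.4,"rx": 0,"ry": 0,"rz": 0},
  {"dx": 0,"dy": 0,"dz": -0.4,"rx": 0,"ry": 0,"rz": 0},
  {"dx": 0,"dy": 0,"dz": -0.4,"rx": 0,"ry": 0,"rz": 0},
  {"dx": 0,"dy": 0,"dz": -0.4,"rx": 0,"ry": 0,"rz": 0},
  {"dx": 0,"dy": 0,"dz": -0.1,"rx": 0,"ry": 0,"rz": 0},
  {"dx": 0,"dy": 0,"dz": 0,"rx": 0,"ry": 0,"rz": 0},
])

```text
t: 25.45
tcp_pos: [0.4301, 0.2871, 0.0091]
tool_rot: [1.0, 0.004, -0.0, 0.0]
force: [-0.6, -0.5, -0.3]
finger_gap: 0.801
gripper_force: 0.0
```

>>> move_arm([
  {"dx": 0,"dy": 0,"dz": 0,"rx": 0,"ry": 0,"rz": 0},
  {"dx": 0,"dy": 0,"dz": 0,"rx": 0,"ry": 0,"rz": 0},
  {"dx": 0,"dy": 0,"dz": 0,"rx": 0,"ry": 0,"rz": 0},
  {"dx": 0,"dy": 0,"dz": 0,"rx": 0,"ry": 0,"rz": 0},
  {"dx": 0,"dy": 0,"dz": 0,"rx": 0,"ry": 0,"rz": 0},
  {"dx": 0,"dy": 0,"dz": 0,"rx": 0,"ry": 0,"rz": 0},
  {"dx": 0,"dy": 0,"dz": 0,"rx": 0,"ry": 0,"rz": 0},
  {"dx": 0,"dy": 0,"dz": 0,"rx": 0,"ry": 0,"rz": 0},
  {"dx": 0,"dy": 0,"dz": 0,"rx": 0,"ry": 0,"rz": 0},
  {"dx": 0,"dy": 0,"dz": 0,"rx": 0,"ry": 0,"rz": 0},
], claw=30, newtons=60)

```text
t: 26.7
tcp_pos: [0.4305, 0.287, 0.0102]
tool_rot: [1.0, 0.004, 0.0, 0.0]
force: [-0.3, -1.6, 5.7]
finger_gap: 0.506
gripper_force: 60.7
```

>>> move_arm([
  {"dx": 0,"dy": 0,"dz": 0.7,"rx": 0,"ry": 0,"rz": 0},
  {"dx": 0,"dy": 0,"dz": 1,"rx": 0,"ry": 0,"rz": 0},
  {"dx": 0.95,"dy": -0.145,"dz": 1,"rx": 0,"ry": 0,"rz": 0},
  {"dx": 0.95,"dy": -0.145,"dz": 1,"rx": 0,"ry": 0,"rz": 0},
  {"dx": 0.95,"dy": -0.145,"dz": 0.7,"rx": 0,"ry": 0,"rz": 0},
  {"dx": 0.95,"dy": -0.145,"dz": 0,"rx": 0,"ry": 0,"rz": 0},
  {"dx": 0.95,"dy": -0.145,"dz": 0,"rx": 0,"ry": 0,"rz": 0},
  {"dx": 0.95,"dy": -0.145,"dz": 0,"rx": 0,"ry": 0,"rz": 0},
  {"dx": 0.95,"dy": -0.145,"dz": 0,"rx": 0,"ry": 0,"rz": 0},
  {"dx": 0.95,"dy": -0.145,"dz": 0,"rx": 0,"ry": 0,"rz": 0},
])

```text
t: 27.95
tcp_pos: [0.6197, 0.2578, 0.1192]
tool_rot: [1.0, 0.004, -0.001, 0.0]
force: [0.6, 0.3, -4.7]
finger_gap: 0.504
gripper_force: 63.0
```

```bash
python3 look.py w7|egrep 'cam'
```

```text
27.95 [0.6197 0.2578 0.1192] [ 9.99992358e-01  3.74041497e-03 -1.13165232e-03  1.08304728e-04] 0.5042142848188996 [ 0.55328431  0.32584475 -4.6532874 ] cam [0.699 0.259 0.261] [[0.01, -1.0, 0.0, 0.25], [-0.95, -0.01, 0.31, 0.58], [-0.31, -0.0, -0.95, 0.47], [0.0, 0.0, 0.0, 1.0]]
```

View pics/w7.png

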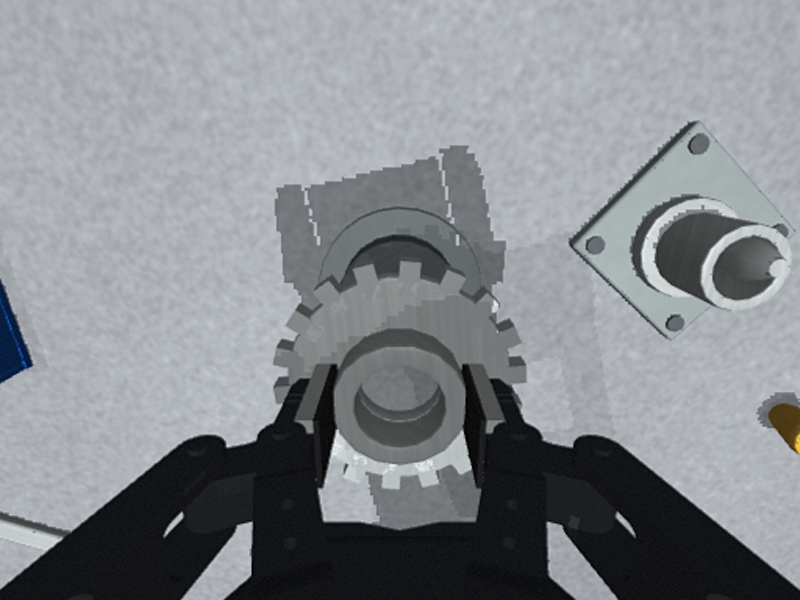

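The cutter is held level, hub top at (400,393). The collar sits on the round foot behind it and the square kit looks right. Lowering.

>>> move_arm([
  {"dx": 0.02,"dy": 0,"dz": 0,"rx": 0,"ry": 0,"rz": 0},
  {"dx": 0,"dy": 0,"dz": -0.345,"rx": 0,"ry": 0,"rz": 0},
  {"dx": 0,"dy": 0,"dz": -0.345,"rx": 0,"ry": 0,"rz": 0},
  {"dx": 0,"dy": 0,"dz": -0.345,"rx": 0,"ry": 0,"rz": 0},
  {"dx": 0,"dy": 0,"dz": -0.345,"rx": 0,"ry": 0,"rz": 0},
  {"dx": 0,"dy": 0,"dz": -0.345,"rx": 0,"ry": 0,"rz": 0},
  {"dx": 0,"dy": 0,"dz": -0.345,"rx": 0,"ry": 0,"rz": 0},
  {"dx": 0,"dy": 0,"dz": -0.345,"rx": 0,"ry": 0,"rz": 0},
  {"dx": 0,"dy": 0,"dz": -0.345,"rx": 0,"ry": 0,"rz": 0},
  {"dx": 0,"dy": 0,"dz": -0.345,"rx": 0,"ry": 0,"rz": 0},
])

```text
t: 29.25
tcp_pos: [0.6208, 0.2581, 0.0411]
tool_rot: [1.0, 0.004, 0.0, -0.0]
force: [0.2, 0.4, -4.7]
finger_gap: 0.506
gripper_force: 63.1
```

>>> move_arm([
  {"dx": 0,"dy": 0,"dz": 0,"rx": 0,"ry": 0,"rz": 0},
  {"dx": 0,"dy": 0,"dz": 0,"rx": 0,"ry": 0,"rz": 0},
  {"dx": 0,"dy": 0,"dz": 0,"rx": 0,"ry": 0,"rz": 0},
  {"dx": 0,"dy": 0,"dz": 0,"rx": 0,"ry": 0,"rz": 0},
  {"dx": 0,"dy": 0,"dz": 0.1,"rx": 0,"ry": 0,"rz": 0},
  {"dx": 0,"dy": 0,"dz": 0.6,"rx": 0,"ry": 0,"rz": 0},
  {"dx": 0,"dy": 0,"dz": 1,"rx": 0,"ry": 0,"rz": 0},
  {"dx": 0,"dy": 0,"dz": 1,"rx": 0,"ry": 0,"rz": 0},
  {"dx": 0,"dy": 0,"dz": 1,"rx": 0,"ry": 0,"rz": 0},
  {"dx": 0,"dy": 0,"dz": 0.6,"rx": 0,"ry": 0,"rz": 0},
], claw=80)

```text
t: 30.5
tcp_pos: [0.6216, 0.2584, 0.1518]
tool_rot: [1.0, 0.004, 0.002, -0.0]
force: [-0.4, -0.5, 0.5]
finger_gap: 0.797
gripper_force: 0.0
```

>>> move_arm([
  {"dx": 0,"dy": -1,"dz": 0,"rx": 0,"ry": 0,"rz": 0},
  {"dx": 0,"dy": -1,"dz": 0,"rx": 0,"ry": 0,"rz": 0},
  {"dx": 0,"dy": -1,"dz": 0,"rx": 0,"ry": 0,"rz": 0},
  {"dx": 0,"dy": -1,"dz": 0,"rx": 0,"ry": 0,"rz": 0},
  {"dx": 0,"dy": -1,"dz": 0,"rx": 0,"ry": 0,"rz": 0},
  {"dx": 0,"dy": -1,"dz": 0,"rx": 0,"ry": 0,"rz": 0},
  {"dx": 0,"dy": -1,"dz": 0,"rx": 0,"ry": 0,"rz": 0},
  {"dx": 0,"dy": -1,"dz": 0,"rx": 0,"ry": 0,"rz": 0},
  {"dx": 0,"dy": -1,"dz": 0,"rx": 0,"ry": 0,"rz": 0},
  {"dx": 0,"dy": -1,"dz": 0,"rx": 0,"ry": 0,"rz": 0},
])

```text
t: 31.75
tcp_pos: [0.6192, 0.0058, 0.148]
tool_rot: [1.0, 0.003, -0.001, 0.0]
force: [-1.1, 0.7, -0.8]
finger_gap: 0.805
gripper_force: 0.0
```

>>> move_arm([
  {"dx": 0,"dy": -1,"dz": 0,"rx": 0,"ry": 0,"rz": -0.04},
  {"dx": 0,"dy": -1,"dz": 0,"rx": 0,"ry": 0,"rz": -0.04},
  {"dx": 0,"dy": -1,"dz": 0,"rx": 0,"ry": 0,"rz": -0.04},
  {"dx": 0,"dy": -1,"dz": 0,"rx": 0,"ry": 0,"rz": -0.04},
  {"dx": 0,"dy": -1,"dz": 0,"rx": 0,"ry": 0,"rz": 0},
  {"dx": 0,"dy": -1,"dz": 0,"rx": 0,"ry": 0,"rz": 0},
  {"dx": 0,"dy": -1,"dz": -0.5,"rx": 0,"ry": 0,"rz": 0},
  {"dx": 0,"dy": -1,"dz": -0.5,"rx": 0,"ry": 0,"rz": 0},
  {"dx": 0,"dy": -1,"dz": -0.5,"rx": 0,"ry": 0,"rz": 0},
  {"dx": 0,"dy": -1,"dz": -0.5,"rx": 0,"ry": 0,"rz": 0},
])

```text
t: 33.0
tcp_pos: [0.6204, -0.2434, 0.0978]
tool_rot: [0.999, -0.038, -0.0, -0.0]
force: [0.1, 1.3, 0.3]
finger_gap: 0.8
gripper_force: 0.0
```

```bash
python3 look.py w8|egrep 'cam|nut'
```

```text
33.0 [ 0.6204 -0.2434  0.0978] [ 9.99275645e-01 -3.80520897e-02 -4.08410608e-04 -2.37156837e-04] 0.8001915220665425 [0.10364539 1.25411656 0.27017042] cam [ 0.699 -0.249  0.24 ] [[-0.08, -1.0, -0.0, -0.2], [-0.95, 0.07, 0.31, 0.61], [-0.31, 0.02, -0.95, 0.45], [0.0, 0.0, 0.0, 1.0]]
nut [423. 308.]
```

View pics/w8.png

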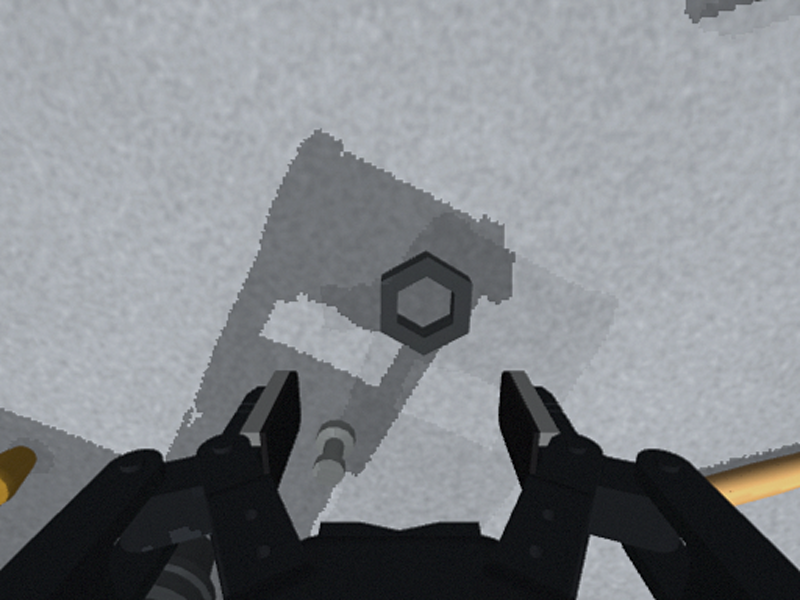

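The nut, at (425,305), has its flats vertical in the image, so they are parallel to the pads. Going down.

>>> move_arm([
  {"dx": 0,"dy": -0.54,"dz": 0,"rx": 0,"ry": 0,"rz": 0},
  {"dx": 0,"dy": 0,"dz": -0.48,"rx": 0,"ry": 0,"rz": 0},
  {"dx": 0,"dy": 0,"dz": -0.48,"rx": 0,"ry": 0,"rz": 0},
  {"dx": 0,"dy": 0,"dz": -0.48,"rx": 0,"ry": 0,"rz": 0},
  {"dx": 0,"dy": 0,"dz": -0.48,"rx": 0,"ry": 0,"rz": 0},
  {"dx": 0,"dy": 0,"dz": -0.48,"rx": 0,"ry": 0,"rz": 0},
  {"dx": 0,"dy": 0,"dz": -0.48,"rx": 0,"ry": 0,"rz": 0},
  {"dx": 0,"dy": 0,"dz": -0.48,"rx": 0,"ry": 0,"rz": 0},
  {"dx": 0,"dy": 0,"dz": -0.48,"rx": 0,"ry": 0,"rz": 0},
  {"dx": 0,"dy": 0,"dz": 0,"rx": 0,"ry": 0,"rz": 0},
])

```text
t: 34.3
tcp_pos: [0.6199, -0.2549, 0.0018]
tool_rot: [0.999, -0.038, -0.001, -0.001]
force: [-0.7, -0.4, -0.1]
finger_gap: 0.801
gripper_force: 0.0
```

>>> move_arm([
  {"dx": 0,"dy": 0,"dz": 0,"rx": 0,"ry": 0,"rz": 0},
  {"dx": 0,"dy": 0,"dz": 0,"rx": 0,"ry": 0,"rz": 0},
  {"dx": 0,"dy": 0,"dz": 0,"rx": 0,"ry": 0,"rz": 0},
  {"dx": 0,"dy": 0,"dz": 0,"rx": 0,"ry": 0,"rz": 0},
  {"dx": 0,"dy": 0,"dz": 0,"rx": 0,"ry": 0,"rz": 0},
  {"dx": 0,"dy": 0,"dz": 0,"rx": 0,"ry": 0,"rz": 0},
  {"dx": 0,"dy": 0,"dz": 0,"rx": 0,"ry": 0,"rz": 0},
  {"dx": 0,"dy": 0,"dz": 0,"rx": 0,"ry": 0,"rz": 0},
  {"dx": 0,"dy": 0,"dz": 0,"rx": 0,"ry": 0,"rz": 0},
  {"dx": 0,"dy": 0,"dz": 0,"rx": 0,"ry": 0,"rz": 0},
], claw=30, newtons=40)

```text
t: 35.55
tcp_pos: [0.6213, -0.2558, 0.0039]
tool_rot: [0.999, -0.038, 0.001, 0.0]
force: [-0.3, -0.1, 5.2]
finger_gap: 0.55
gripper_force: 43.0
```

>>> move_arm([
  {"dx": 0,"dy": 0,"dz": 0.7,"rx": 0,"ry": 0,"rz": 0},
  {"dx": 0,"dy": 0,"dz": 1,"rx": 0,"ry": 0,"rz": 0},
  {"dx": 0,"dy": 1,"dz": 1,"rx": 0,"ry": 0,"rz": 0},
  {"dx": 0,"dy": 1,"dz": 1,"rx": 0,"ry": 0,"rz": 0},
  {"dx": 0,"dy": 1,"dz": 1,"rx": 0,"ry": 0,"rz": 0},
  {"dx": 0,"dy": 1,"dz": 0.2,"rx": 0,"ry": 0,"rz": 0},
  {"dx": 0,"dy": 1,"dz": 0,"rx": 0,"ry": 0,"rz": 0},
  {"dx": 0,"dy": 1,"dz": 0,"rx": 0,"ry": 0,"rz": 0},
  {"dx": 0,"dy": 1,"dz": 0,"rx": 0,"ry": 0,"rz": 0},
  {"dx": 0,"dy": 1,"dz": 0,"rx": 0,"ry": 0,"rz": 0},
])

```text
t: 36.8
tcp_pos: [0.6194, -0.0535, 0.1239]
tool_rot: [0.999, -0.038, -0.002, -0.0]
force: [0.7, 0.0, -1.8]
finger_gap: 0.55
gripper_force: 42.3
```

>>> move_arm([
  {"dx": 0,"dy": 1,"dz": 0,"rx": 0,"ry": 0,"rz": 0},
  {"dx": 0,"dy": 1,"dz": 0,"rx": 0,"ry": 0,"rz": 0},
  {"dx": 0,"dy": 1,"dz": 0,"rx": 0,"ry": 0,"rz": 0},
  {"dx": 0,"dy": 1,"dz": 0,"rx": 0,"ry": 0,"rz": 0},
  {"dx": 0,"dy": 1,"dz": 0,"rx": 0,"ry": 0,"rz": 0},
  {"dx": 0,"dy": 1,"dz": 0,"rx": 0,"ry": 0,"rz": 0},
  {"dx": 0,"dy": 1,"dz": 0,"rx": 0,"ry": 0,"rz": 0},
  {"dx": 0,"dy": 1,"dz": 0,"rx": 0,"ry": 0,"rz": 0},
  {"dx": 0,"dy": 1,"dz": 0,"rx": 0,"ry": 0,"rz": 0},
  {"dx": 0,"dy": 1,"dz": 0,"rx": 0,"ry": 0,"rz": 0},
])

```text
t: 38.05
tcp_pos: [0.619, 0.196, 0.1238]
tool_rot: [0.999, -0.038, -0.002, 0.0]
force: [0.0, 0.3, -1.5]
finger_gap: 0.551
gripper_force: 42.3
```

>>> move_arm([
  {"dx": 0,"dy": 0.85,"dz": 0,"rx": 0,"ry": 0,"rz": 0},
  {"dx": 0,"dy": 0.85,"dz": 0,"rx": 0,"ry": 0,"rz": 0},
  {"dx": 0,"dy": 0.85,"dz": 0,"rx": 0,"ry": 0,"rz": 0},
  {"dx": 0,"dy": 0,"dz": 0,"rx": 0,"ry": 0,"rz": 0},
  {"dx": 0,"dy": 0,"dz": 0,"rx": 0,"ry": 0,"rz": 0},
  {"dx": 0,"dy": 0,"dz": -0.3,"rx": 0,"ry": 0,"rz": 0},
  {"dx": 0,"dy": 0,"dz": -0.3,"rx": 0,"ry": 0,"rz": 0},
  {"dx": 0,"dy": 0,"dz": -0.3,"rx": 0,"ry": 0,"rz": 0},
  {"dx": 0,"dy": 0,"dz": -0.3,"rx": 0,"ry": 0,"rz": 0},
  {"dx": 0,"dy": 0,"dz": 0,"rx": 0,"ry": 0,"rz": 0},
])

```text
t: 39.3
tcp_pos: [0.6201, 0.2582, 0.0946]
tool_rot: [0.999, -0.038, -0.001, 0.0]
force: [-0.1, 0.3, -2.4]
finger_gap: 0.545
gripper_force: 42.2
```

```bash
python3 look.py w9|egrep 'cam|round'
```

```text
39.3 [0.6201 0.2582 0.0946] [ 9.99273192e-01 -3.81059221e-02 -9.79485274e-04  2.60500543e-04] 0.5451134183834555 [-0.06466747  0.26315242 -2.36311785] cam [0.699 0.252 0.237] [[-0.08, -1.0, 0.0, 0.3], [-0.95, 0.07, 0.31, 0.57], [-0.31, 0.02, -0.95, 0.44], [0.0, 0.0, 0.0, 1.0]]
round [402. 362.]
```

View pics/w9.png

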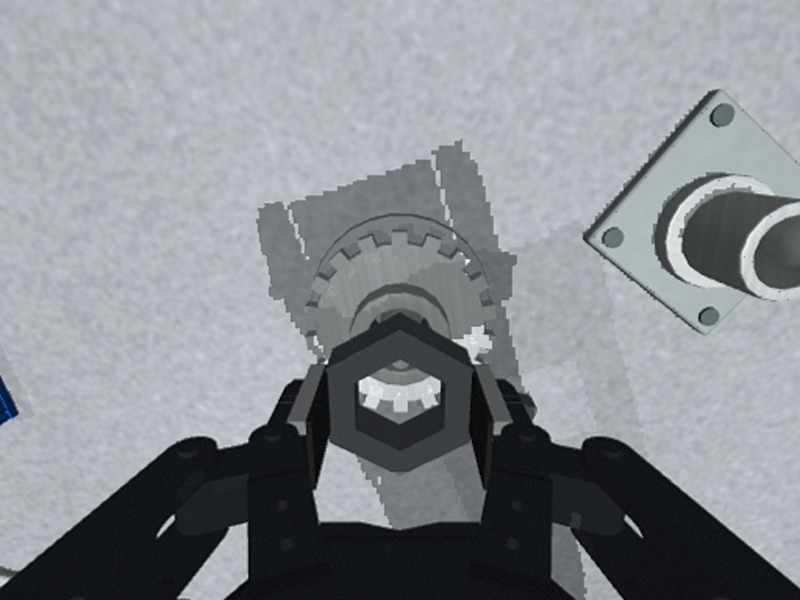

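The cutter lies flat on the collar (disc around (400,290)) and the pin tip at (401,365) shows inside the nut's hole. Lowering and releasing.

>>> move_arm([
  {"dx": 0,"dy": 0,"dz": -0.2,"rx": 0,"ry": 0,"rz": 0},
  {"dx": 0,"dy": 0,"dz": -0.2,"rx": 0,"ry": 0,"rz": 0},
  {"dx": 0,"dy": 0,"dz": -0.2,"rx": 0,"ry": 0,"rz": 0},
  {"dx": 0,"dy": 0,"dz": -0.2,"rx": 0,"ry": 0,"rz": 0},
  {"dx": 0,"dy": 0,"dz": -0.2,"rx": 0,"ry": 0,"rz": 0},
  {"dx": 0,"dy": 0,"dz": -0.2,"rx": 0,"ry": 0,"rz": 0},
  {"dx": 0,"dy": 0,"dz": -0.2,"rx": 0,"ry": 0,"rz": 0},
  {"dx": 0,"dy": 0,"dz": 0,"rx": 0,"ry": 0,"rz": 0},
  {"dx": 0,"dy": 0,"dz": 0,"rx": 0,"ry": 0,"rz": 0},
  {"dx": 0,"dy": 0,"dz": 0,"rx": 0,"ry": 0,"rz": 0},
])

```text
t: 40.6
tcp_pos: [0.6209, 0.2584, 0.061]
tool_rot: [0.999, -0.038, 0.0, -0.0]
force: [0.7, 0.0, -1.2]
finger_gap: 0.549
gripper_force: 42.2
```

>>> move_arm([
  {"dx": 0,"dy": 0,"dz": 0,"rx": 0,"ry": 0,"rz": 0},
  {"dx": 0,"dy": 0,"dz": 0,"rx": 0,"ry": 0,"rz": 0},
  {"dx": 0,"dy": 0,"dz": 0,"rx": 0,"ry": 0,"rz": 0},
  {"dx": 0,"dy": 0,"dz": 0,"rx": 0,"ry": 0,"rz": 0},
  {"dx": 0,"dy": 0,"dz": 0.1,"rx": 0,"ry": 0,"rz": 0},
  {"dx": 0,"dy": 0,"dz": 0.6,"rx": 0,"ry": 0,"rz": 0},
  {"dx": 0,"dy": 0,"dz": 1,"rx": 0,"ry": 0,"rz": 0},
  {"dx": 0,"dy": 0,"dz": 1,"rx": 0,"ry": 0,"rz": 0},
  {"dx": 0,"dy": 0,"dz": 1,"rx": 0,"ry": 0,"rz": 0},
  {"dx": 0,"dy": 0,"dz": 0.6,"rx": 0,"ry": 0,"rz": 0},
], claw=80)

```text
t: 41.85
tcp_pos: [0.6215, 0.2586, 0.1708]
tool_rot: [0.999, -0.038, 0.002, -0.0]
force: [-1.5, 0.8, -0.4]
finger_gap: 0.799
gripper_force: 0.0
```

>>> move_arm([
  {"dx": -0.8,"dy": 0,"dz": 0.3,"rx": 0,"ry": 0,"rz": 0},
  {"dx": -0.8,"dy": 0,"dz": 0.3,"rx": 0,"ry": 0,"rz": 0},
  {"dx": -0.8,"dy": 0,"dz": 0.3,"rx": 0,"ry": 0,"rz": 0},
  {"dx": -0.8,"dy": 0,"dz": 0.3,"rx": 0,"ry": 0,"rz": 0},
  {"dx": -0.8,"dy": 0,"dz": 0.3,"rx": 0,"ry": 0,"rz": 0},
  {"dx": -0.8,"dy": 0,"dz": 0.3,"rx": 0,"ry": 0,"rz": 0},
  {"dx": 0,"dy": 0,"dz": 0,"rx": 0,"ry": 0,"rz": 0},
  {"dx": 0,"dy": 0,"dz": 0,"rx": 0,"ry": 0,"rz": 0},
  {"dx": 0,"dy": 0,"dz": 0,"rx": 0,"ry": 0,"rz": 0},
  {"dx": 0,"dy": 0,"dz": 0,"rx": 0,"ry": 0,"rz": 0},
])

```text
t: 43.1
tcp_pos: [0.5012, 0.2582, 0.2128]
tool_rot: [0.999, -0.038, -0.0, 0.0]
force: [-0.2, -0.3, 0.1]
finger_gap: 0.804
gripper_force: 0.0
```

```bash
python3 - <<'E'
from h import *
im=cams.snapshot('scene')[:,:,::-1]
cv2.imwrite('pics/fin.png',cv2.resize(im[140:290,180:390],(798,570),interpolation=2))
E
```

```text
(no output)
```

View pics/fin.png

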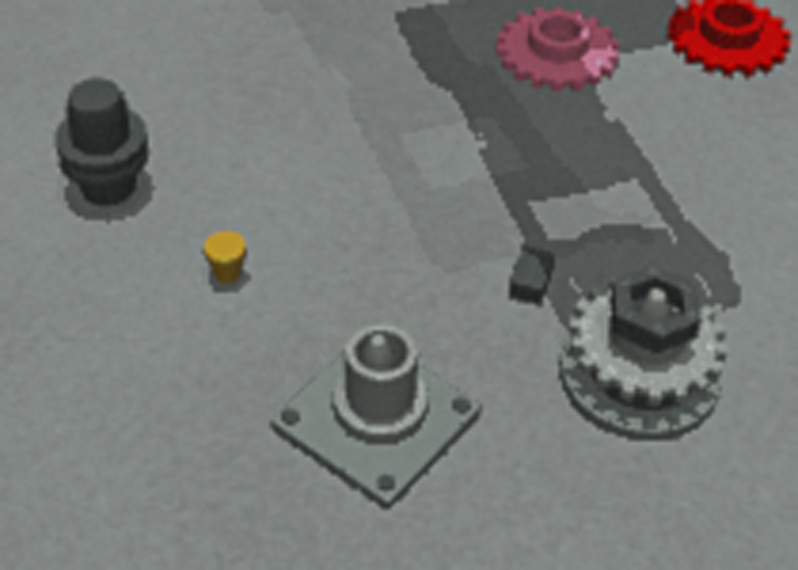

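The round post carries collar, cutter and nut, with the pin tip in the nut's hole at (657,297). The square post carries the ring and the sleeve (380,370). The holder stands untouched at (102,140). Everything looks flat, so I am handing in.

```bash
python3 -c "
from station import order
print(order.sign_off())"
```

```text
the job is handed in; nothing more can be done
None
```

Both kits are assembled on their posts in the order asked, the holder was not touched, and the job was handed in at about 43 s of the 131 s limit; sign-off returned no verdict.

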